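Clear the ring clamp out of the burr block's tray

ROBOT

A 7-joint arm with a two-finger parallel gripper is mounted at the origin on a cart in front of the work surface, level with it; the furniture and walls round the work are solid. World frame = base frame: x ahead of the robot, y to its left, z up, the work surface at z = 0. Lengths are in m, angles in degrees, forces in N, time in s.
With the tool pointing down it reaches from about 0.35 to 0.775 m from the base axis. Payload 3.1 kg.
Tool frame: the origin (TCP) lies on the centre line of the jaws, within the pads' length; the fingertips stand 17 mm ahead of it and the grasp point (between the pads) lies 2 mm behind it (robot.tip_reach is the distance from the TCP to the fingertips, in m); z points along the fingers, y is the line along which they close (so a half turn about z gives the same grasp; the last joint's range is limited). The gripper opens to 85 mm and grips with 20 to 120 N. Pads are 22 mm wide; open, the fingers measure 114 mm over their backs; the gripper's body (76 mm by 85 mm) begins 54 mm behind the grasp point. The pads swing forward as they close: fully open they stand 13 mm farther back than shut.
Start: joints at [69.746, 17.813, 0.802, 86.603, -0.252, 75.585, -1.558], TCP at [0.169, -0.523, 0.248] pointing down, gripper open.
Joint ranges: [-154.91, 154.91], [-16.99, 109.72], [-72.82, 74.43], [7.12, 147.25], [-82.49, 262.49], [11.32, 116.49], [-174.64, 174.64]. Speed limits (degrees/s): [159.86, 159.86, 180, 180, 180, 180, 180].

INTERFACE

Orientations are given as [roll, pitch, yaw] about the fixed x, y, z axes, in that order (R = Rz(yaw) Ry(pitch) Rx(roll)).
In Python, from station import robot, fingers, vision, workorder, recognise gives the robot as it stands. Calls block until the motion is done:
- robot.move_to(position, orientation): joint-space move of the TCP to a pose.
- robot.line_to(position, orientation=None, velocity=0.15, f_stop=None): straight line of the TCP; orientation=None keeps the orientation; velocity is the mean speed in m/s. With f_stop (N) it stops when the force on the tool has changed by that much, and returns True; else False.
- robot.move_j(angles): joint-space move.
- fingers.gripper_to(opening, force=None): opening from 0.0 (shut) to 1.0 (fully open); force is the grip in N (None keeps the last); returns when the fingers have stopped.
- robot.pause(seconds).
- robot.inverse_kinematics(position, orientation): joint angles nearest the present ones, or None.
- vision.grab_frame(name): name is "scene" or "top"; returns the picture (420x560x3 uint8, red, green, blue); there is no depth.
- vision.calibration(name): a dict with "mtx" (3x3 intrinsics, pixels), "extrinsics" (4x4, takes a point from world to camera coordinates). Camera axes: x right, y up, looking along -z (the intrinsics and any distortion apply to the point x, -y, -z); pixel columns grow to the right and rows downward; lengths in m; the calibration is good to about 2 mm. A picture is of the moment at which its call begins. calibration takes no time and is no camera call.
A pose or a line that the arm cannot do raises robot.PlanningError and nothing moves.
- workorder.close_job(): hands the job in; it is judged then, once.
Trained networks look in the newest picture that a camera, given by its name, has taken for a name from the list of things; names that differ only in an ending like _2 or _b are one class to them, and where a whole thing is asked for, a point or a joint stands for the part that bears it (a point fixed in the world has none). Each returns a list of dicts, best first, with "p" (0 to 1); they miss things now and then, are a little off and sometimes report something else, mostly with a low value. They report only what shows in the picture. A call takes as long as a camera call. They do not tell look-alikes from the thing itself.
- recognise(label, camera): "rect" ([centre column, centre row, width, height] in pixels, round what is visible of it).
Readings, each from a call of its own:
- robot.current_time_s(): time.
- robot.current_joint_positions(): joint angles.
- robot.current_dq(): joint speeds.
- robot.current_joint_torque(): joint torques, N m.
- robot.current_tool_pos(): TCP position.
- robot.current_eef_rot(): TCP orientation.
- robot.current_contact_force(): force on the tool from outside, world axes, zero at the start.
- robot.current_torque(): the same for the moment, N m.
- robot.current_finger_gap(): opening from 0.0 (shut) to 1.0 (fully open).
- robot.current_gripper_force(): force on a finger pad.
Only numpy, scipy, OpenCV 4.12 (cv2) and the standard library are available. Lean on these libraries where they do the work, as an engineer would, in place of code of your own. Each camera call takes 0.05 s, during which the arm holds its last target. There are 200 camera calls.

TASK

The wooden ring clamp has been left in the wide tray, where the wooden burr block that stands on the open bench near the trays belongs (not the other burr block far back against the wall). First move the ring clamp into the narrow tray, lying flat on its floor, then set the burr block flat in the wide tray, lengthways as the tray runs, keeping it upright all the way so that no burrs fall out.

Things in the scene. Friction and masses are not known exactly. Their poses are not given: they have to be found in the camera images.
- wide_tray: The wider of two shallow open wooden trays screwed to the bench (dark rim, light plywood floor). Inside 140 mm along its x, 76 mm along its y; rim 7 mm thick, 154 x 90 mm outside. Origin: centre of the underside, on the bench top; z up. The floor's upper face is 4 mm and the rim's top 11 mm above the origin.
- narrow_tray: The narrower tray of the same make, screwed to the bench. Inside 146 mm along its x, 48 mm along its y; rim 7 mm thick, 160 x 62 mm outside. Origin: centre of the underside, on the bench top; z up. Floor 4 mm, rim top 11 mm above the origin.
- ring_clamp: Loose wooden ring clamp, a plain wooden bar with a light band round it, 121 mm along its x, 27 mm along its y, 19 mm high, about 60 g; at the start it lies in the wide tray, roughly lengthways. Origin: centre of its underside; z up. Grasp it across y.
- burr_block: Loose wooden block with small upright metal burrs, standing on the open bench near the trays (not the similar one far back by the wall). Wood 50 mm along its x, 90 mm along its y (long side), 28 mm high; thin burrs rise to 47 mm: grasp the wood's sides, across x. About 110 g. Origin: centre of its underside; z up. It belongs in the wide tray with its y along the tray's x, either way round.
Mind the look-alikes: they are no part of the job. Several things have the shape of the ring_clamp; the one meant has the colours described above.

How it is judged:
By the outcome, as a careful person would: the job done as asked, in the order asked, and still so for the second after the job is handed in, with the robot touching nothing.
It also fails if it takes over 54 s, if anything falls off the work surface, if the arm or the gripper's body presses on something with over 40 N, if the wrist force passes 120 N, or if a joint passes its speed limit or range.

## Working session

There is one attempt and no reset: what is moved stays moved. The work goes in short steps, each a Python script; the robot and the scene stay as the last script left them, time stands still between calls to the robot, and variables do not carry over. Pictures are saved under pics/ and viewed, at most 10 in all, crops included, and the job is handed in when it is done.

```bash
mkdir -p pics; ls; python3 - <<'E'
from station import robot, fingers, vision, workorder, recognise
import cv2
for n in ("scene","top"):
    im=vision.grab_frame(n); cv2.imwrite(f"pics/{n}0.png",im[:,:,::-1])
    c=vision.calibration(n); print(n,c)
    for l in ("wide_tray","narrow_tray","ring_clamp","burr_block"):
        print(l,[(round(d['p'],2),[round(float(v)) for v in d['rect']]) for d in recognise(l,n)])
print(robot.current_time_s())
E
```

```text
pics
scene {'mtx': array([[501.86136933,   0.        , 282.31792104],
       [  0.        , 501.86136933, 202.03344936],
       [  0.        ,   0.        ,   1.        ]]), 'extrinsics': array([[-0.86831636, -0.4957587 , -0.01581193,  0.37693321],
       [ 0.21474597, -0.40447881,  0.88897754, -0.13996022],
       [-0.44711394,  0.76851819,  0.45767775, -0.96629581],
       [ 0.        ,  0.        ,  0.        ,  1.        ]])}
wide_tray [(0.94, [269, 218, 74, 30]), (0.33, [275, 214, 52, 12])]
narrow_tray [(0.78, [294, 179, 63, 18])]
ring_clamp [(0.74, [272, 294, 32, 43])]
burr_block [(0.61, [198, 255, 57, 32])]
top {'mtx': array([[387.51756002,   0.        , 280.02505982],
       [  0.        , 387.51756002, 213.67666142],
       [  0.        ,   0.        ,   1.        ]]), 'extrinsics': array([[-0.01288601, -0.99984895, -0.01166288,  0.01748208],
       [ 0.98734442, -0.01456694,  0.15792021, -0.46109003],
       [-0.15806625, -0.00948032,  0.987383  , -0.82943045],
       [ 0.        ,  0.        ,  0.        ,  1.        ]])}
wide_tray [(0.59, [283, 211, 49, 74])]
narrow_tray [(0.97, [379, 188, 45, 70])]
ring_clamp [(0.64, [177, 280, 47, 47]), (0.61, [288, 213, 21, 51])]
burr_block [(0.64, [192, 194, 46, 35])]
0.5
```

```bash
python3 - <<'E'
import cv2
im=cv2.imread("pics/top0.png"); 
cv2.imwrite("pics/top0c.png",cv2.resize(im[120:340,130:420],(0,0),fx=2.7,fy=2.7,interpolation=cv2.INTER_CUBIC))
E
```

```text
(no output)
```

View pics/top0c.png

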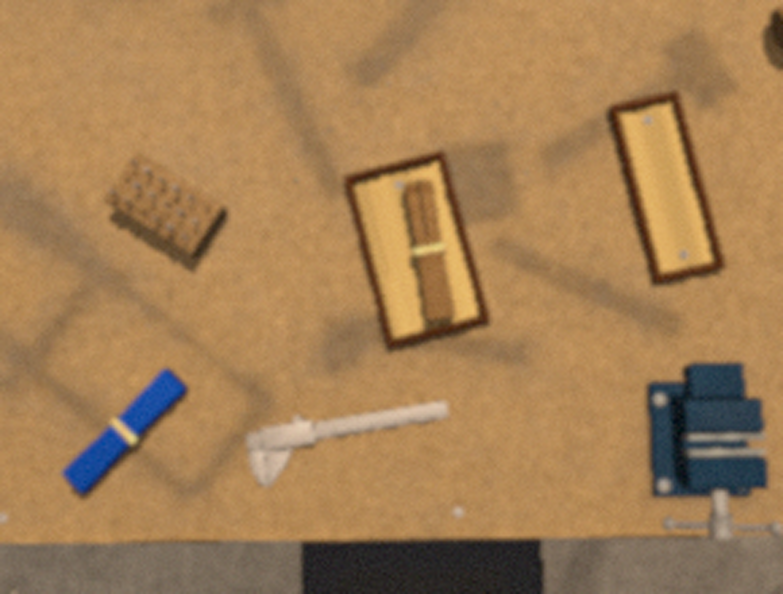

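View pics/scene0.png

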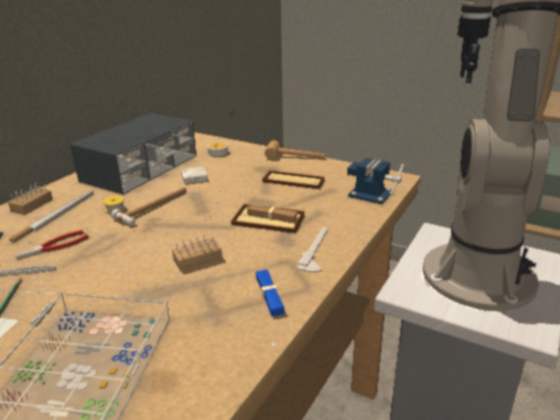

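View pics/top0.png

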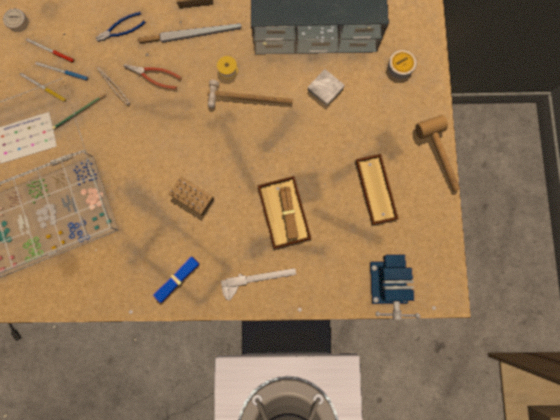

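The top view shows:
- **Ring clamp:** the brown bar with a light band lying in the wide tray at (288,213) is the target. The blue bar at (177,280) is a look-alike with the wrong colour.
- **Burr block:** the one at (192,197) near the trays is the target. The one at (195,2) is back by the wall.
- **Trays:** the wide tray is at (284,213) and the narrow tray at (377,189).

Next I fit poses and confirm them with an overlay on an enlarged crop.

```bash
cat > h.py <<'E'
import numpy as np, cv2
from scipy.optimize import least_squares
from station import robot, fingers, vision, workorder, recognise
DIM={'wide':(.154,.090,.011),'narrow':(.160,.062,.011),'clamp':(.121,.027,.023),'block':(.050,.090,.028)}
def proj(P,cam):
    c=vision.calibration(cam); E=c['extrinsics']; p=np.atleast_2d(P)@E[:3,:3].T+E[:3,3]
    p=p*[1,-1,-1]; q=p@c['mtx'].T; return q[:,:2]/q[:,2:]
def corners(pose,n,z=None):
    x,y,a=pose; L,W,h=DIM[n]; z=h if z is None else z
    c,s=np.cos(a),np.sin(a); u=np.array([[1,1],[1,-1],[-1,-1],[-1,1]])*[L/2,W/2]
    return np.c_[u@np.array([[c,s],[-s,c]])+[x,y],np.full(4,z)]
def fit(px,n,cam='top'):
    px=np.array(px,float); best=None
    for k in range(4):
        for a in np.radians([0,45,90,135,180,225,270,315]):
            r=least_squares(lambda p:(proj(corners(p,n),cam)-np.roll(px,k,0)).ravel(),[.5,0,a],x_scale=[.1,.1,1])
            if best is None or r.cost<best.cost: best=r
    return best.x,np.sqrt(2*best.cost/4)
def overlay(im,poses,cam,roi,f,name):
    x0,y0,x1,y1=roi; o=cv2.resize(im[y0:y1,x0:x1,::-1],None,fx=f,fy=f,interpolation=cv2.INTER_CUBIC)
    for n,p in poses.items():
        q=(proj(corners(p,n),cam)-[x0,y0]+.5)*f-.5
        cv2.polylines(o,[np.round(q).astype(int)],True,(0,255,0),1)
    cv2.imwrite(name,o)
E
python3 - <<'E'
from h import *
import json
C={'wide':[(346,178),(442,153),(488,322),(390,349)],'narrow':[(610,107),(678,93),(721,268),(656,283)],
'clamp':[(405,182),(432,180),(452,320),(425,323)],'block':[(137,155),(228,210),(192,255),(106,200)]}
P={}
for n,c in C.items():
    p,e=fit((np.array(c)+.5)/2.7-.5+[130,120],n); P[n]=list(p); print(n,p[:2].round(4),np.degrees(p[2]).round(1),'res',e.round(2))
json.dump(P,open('p.json','w'))
im=cv2.imread('pics/top0.png')[:,:,::-1]
overlay(im,P,'top',(160,140,410,260),3.2,'pics/o1.png')
im=cv2.imread('pics/scene0.png')[:,:,::-1]
overlay(im,P,'scene',(160,160,340,290),4.4,'pics/o2.png')
print(robot.tip_reach)
E
```

```text
wide [0.4692 0.0025] 193.9 res 1.04
narrow [ 0.5207 -0.2128] 371.1 res 0.98Traceback (most recent call last):
  File "<stdin>", line 7, in <module>
  File "h.py", line 16, in fit
    r=least_squares(lambda p:(proj(corners(p,n),cam)-np.roll(px,k,0)).ravel(),[.5,0,a],x_scale=[.1,.1,1])
    return func(*args, **kwargs)
    result = trf(vector_fun.fun, vector_fun.jac, x0, f0, J0, lb, ub, ftol, xtol,
                 gtol, max_nfev, x_scale, loss_function, tr_solver,
                 tr_options.copy(), verbose, callback=callback_wrapped)
    return trf_no_bounds(
        fun, jac, x0, f0, J0, ftol, xtol, gtol, max_nfev, x_scale,
        loss_function, tr_solver, tr_options, verbose, callback=callback)
    J = jac(x)
    self._update_jac()
    ~~~~~~~~~~~~~~~~^^
    self.J = self.jac_wrapped(xp_copy(self.x), f0=self.f)
             ~~~~~~~~~~~~~~~~^^^^^^^^^^^^^^^^^^^^^^^^^^^^
    J, dct = approx_derivative(
             ~~~~~~~~~~~~~~~~~^
        self.fun,
        ^^^^^^^^^
    ...<2 lines>...
        **self.finite_diff_options,
        ^^^^^^^^^^^^^^^^^^^^^^^^^^^
    )
    ^
    J, _nfev 
[... 322 characters left out ...]
                              ^^^^^^^
    f = np.atleast_1d(self.fun(x, *self.args, **self.kwargs))
                      ~~~~~~~~^^^^^^^^^^^^^^^^^^^^^^^^^^^^^^
    return np.atleast_1d(self.fun(x))
                         ~~~~~~~~^^^
    return self.f(x, *self.args, **self.kwargs)
           ~~~~~~^^^^^^^^^^^^^^^^^^^^^^^^^^^^^^
  File "h.py", line 16, in <lambda>
    r=least_squares(lambda p:(proj(corners(p,n),cam)-np.roll(px,k,0)).ravel(),[.5,0,a],x_scale=[.1,.1,1])
                              ~~~~^^^^^^^^^^^^^^^^^^
  File "h.py", line 6, in proj
    c=vision.calibration(cam); E=c['extrinsics']; p=np.atleast_2d(P)@E[:3,:3].T+E[:3,3]
ValueError: time passes only in moves, steps and waits
```

Calibration has to be cached. I'll do that and start the optimisation at one sensible angle.

```bash
sed -i "s/^DIM=/CAL={n:vision.calibration(n) for n in ('top','scene')}\nDIM=/; s/c=vision.calibration(cam);/c=CAL[cam];/" h.py
cat > fit1.py <<'E'
from h import *
import json
C={'wide':[(346,178),(442,153),(488,322),(390,349)],'narrow':[(610,107),(678,93),(721,268),(656,283)],
'clamp':[(405,182),(432,180),(452,320),(425,323)],'block':[(137,155),(228,210),(192,255),(106,200)]}
P={}
for n,c in C.items():
    p,e=fit((np.array(c)+.5)/2.7-.5+[130,120],n); p[2]=(p[2]+np.pi/2)%np.pi-np.pi/2
    P[n]=list(p); print(n,p[:2].round(4),np.degrees(p[2]).round(1),'res',e.round(2))
json.dump(P,open('p.json','w'))
im=cv2.imread('pics/top0.png')[:,:,::-1]
overlay(im,P,'top',(160,140,410,260),3.2,'pics/o1.png')
im=cv2.imread('pics/scene0.png')[:,:,::-1]
overlay(im,P,'scene',(160,160,340,290),4.4,'pics/o2.png')
print(robot.tip_reach)
E
python3 fit1.py 2>&1 | tail -8
```

```text
wide [0.4692 0.0025] 13.9 res 1.04
narrow [ 0.5207 -0.2128] 11.1 res 0.98
clamp [ 0.466  -0.0077] 7.0 res 0.96
block [0.5076 0.2137] -33.2 res 0.92
0.017
```

View pics/o1.png

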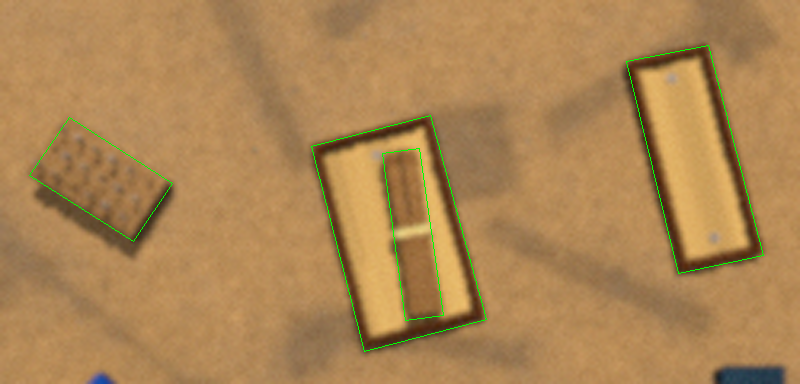

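View pics/o2.png

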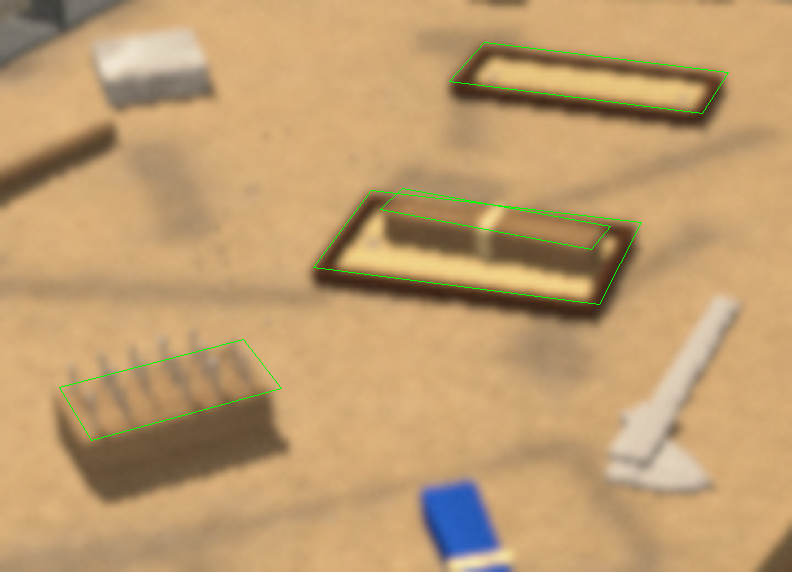

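The overlay fits. The brown banded bar in the wide tray at (288,213) is the clamp, and the burr block at (192,197) is the near one. Now I move the clamp.

```bash
cat >> h.py <<'E'
def yaw_for(pos,yaw):
    q0=np.array(robot.current_joint_positions()); c=[]
    for y in (yaw,yaw+180,yaw-180):
        y=(y+180)%360-180
        q=robot.inverse_kinematics(list(pos),[180,0,y])
        if q is not None: c.append((np.abs(np.array(q)-q0).max(),y))
    return [180,0,min(c)[1]]
def st(m):
    print(m,'t',round(robot.current_time_s(),2),'tcp',np.round(robot.current_tool_pos(),4),'gap',round(robot.current_finger_gap(),3),
      'F',np.round(robot.current_contact_force(),1),'grip',np.round(robot.current_gripper_force(),1))
E
python3 - <<'E'
from h import *; import json
P=json.load(open('p.json'))
x,y,a=P['clamp']; o=yaw_for((x,y,.15),np.degrees(a)); print(o)
robot.move_to([x,y,.15],o); fingers.gripper_to(.65)
st('above')
s=robot.line_to([x,y,.0295],velocity=.12,f_stop=8); print(s); st('down')
fingers.gripper_to(0,force=40); st('closed')
if .2<robot.current_finger_gap()<.5:
    robot.line_to([x,y,.10],velocity=.12); st('up')
E
```

```text
[180, 0, np.float64(-173.0331862896512)]
above t 3.07 tcp [ 0.466  -0.0079  0.15  ] gap 0.644 F [0.5 0.6 0. ] grip 0.0
False
down t 4.22 tcp [ 0.4667 -0.0076  0.0301] gap 0.649 F [-0.8  0.3  0.1] grip 0.0
closed t 4.59 tcp [ 0.4668 -0.0077  0.0303] gap 0.286 F [-1.3  0.2  6.2] grip 40.1
up t 5.33 tcp [ 0.4653 -0.008   0.0993] gap 0.286 F [ 0.  -0.5 -1. ] grip 39.5
```

```bash
python3 - <<'E'
from h import *; import json
P=json.load(open('p.json'))
x,y,a=P['narrow']; o=yaw_for((x,y,.1),np.degrees(a)); print(o)
robot.line_to([x,y,.10],o,velocity=.15); robot.line_to([x,y,.05],velocity=.1); robot.pause(.2); st('above')
im=vision.grab_frame('top')
s=robot.line_to([x,y,.0305],velocity=.04,f_stop=5); print(s); st('down')
im2=vision.grab_frame('top')
o=lambda i:cv2.resize(i[130:270,330:430,::-1],None,fx=4,fy=4,interpolation=cv2.INTER_CUBIC)
cv2.imwrite('pics/hold.png',np.hstack([o(im),cv2.resize(vision.grab_frame('scene')[140:280,220:320,::-1],None,fx=4,fy=4,interpolation=cv2.INTER_CUBIC)]))
E
```

```text
[180, 0, np.float64(-168.9327548446272)]
above t 7.74 tcp [ 0.5214 -0.2129  0.0508] gap 0.288 F [-0.1 -0.4 -0.7] grip 39.5
True
down t 8.28 tcp [ 0.52   -0.2128  0.0304] gap 0.287 F [-0.1 -0.6  4.3] grip 40.0
```

View pics/hold.png

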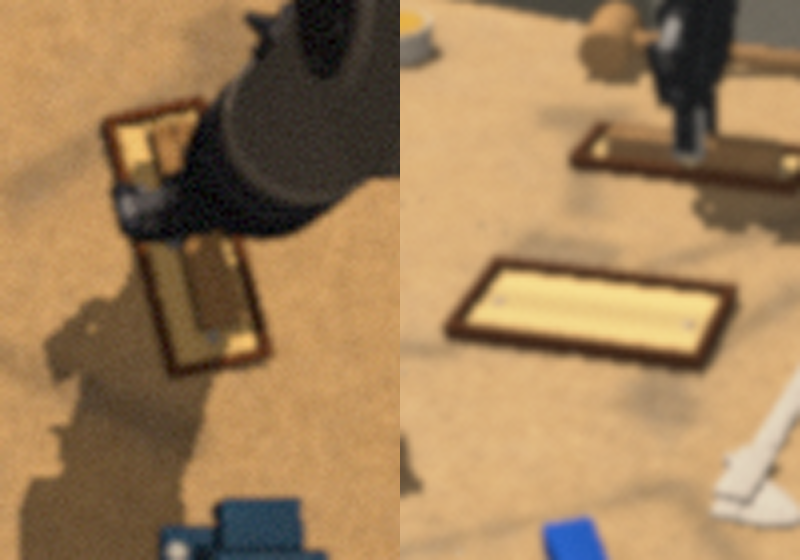

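The clamp is seated: contact came at the same height as the pick (0.0304), and it lies inside the rim in both views. I'll release it, then pick the block.

```bash
python3 - <<'E'
from h import *; import json
P=json.load(open('p.json'))
p=list(robot.current_tool_pos())
fingers.gripper_to(.6); st('open')
robot.line_to([p[0],p[1],.16],velocity=.12)
x,y,a=P['block']; o=yaw_for((x,y,.16),np.degrees(a)+90); print(o)
robot.move_to([x,y,.16],o); fingers.gripper_to(1.0); robot.pause(.1); st('above')
im=vision.grab_frame('top')
cv2.imwrite('pics/mid.png',cv2.resize(im[140:260,160:410,::-1],None,fx=3.2,fy=3.2,interpolation=cv2.INTER_CUBIC))
s=robot.line_to([x,y,.029],velocity=.1,f_stop=6); print(s); st('down')
if not s:
    fingers.gripper_to(0,force=45); st('closed')
E
```

```text
open t 8.76 tcp [ 0.5189 -0.2126  0.0295] gap 0.599 F [0.  1.  0.8] grip 0.0
[180, 0, np.float64(-123.19314790856117)]
above t 12.11 tcp [0.5076 0.2137 0.16  ] gap 1.004 F [-0.7 -0.5  0.3] grip 0.0
False
down t 13.62 tcp [0.5082 0.2141 0.0297] gap 1.0 F [ 0.1  0.3 -0.2] grip 0.0
closed t 14.04 tcp [0.5082 0.214  0.0297] gap 0.569 F [-0.  -0.4  2.7] grip 48.7
```

View pics/mid.png

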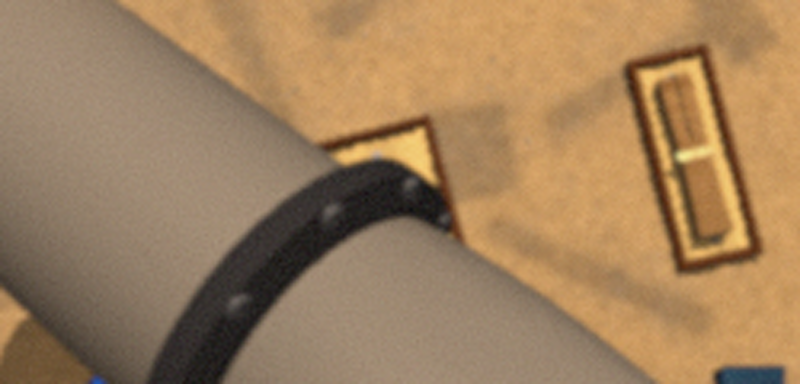

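The clamp lies flat and centred in the narrow tray, at about (690,155) in the crop. The block is gripped with the expected gap, so I'll place it in the wide tray.

```bash
python3 - <<'E'
from h import *; import json
P=json.load(open('p.json'))
p=list(robot.current_tool_pos())
robot.line_to([p[0],p[1],.10],velocity=.1); st('up')
x,y,a=P['wide']; o=yaw_for((x,y,.1),np.degrees(a)); print(o)
robot.line_to([x,y,.10],o,velocity=.1); robot.line_to([x,y,.045],velocity=.1); robot.pause(.3); st('above')
s=robot.line_to([x,y,.0325],velocity=.03,f_stop=5); print(s); st('down')
im=vision.grab_frame('scene')
cv2.imwrite('pics/hold2.png',cv2.resize(im[150:280,180:340,::-1],None,fx=4,fy=4,interpolation=cv2.INTER_CUBIC))
E
```

```text
up t 14.9 tcp [0.5078 0.2135 0.0994] gap 0.574 F [ 0.7  0.4 -0.4] grip 48.2
[180, 0, np.float64(-166.05630436359235)]
above t 18.2 tcp [0.4696 0.0024 0.0455] gap 0.571 F [0.3 0.4 0. ] grip 48.2
True
down t 18.61 tcp [0.4691 0.0024 0.0336] gap 0.575 F [-1.1  0.1  4. ] grip 48.9
```

View pics/hold2.png

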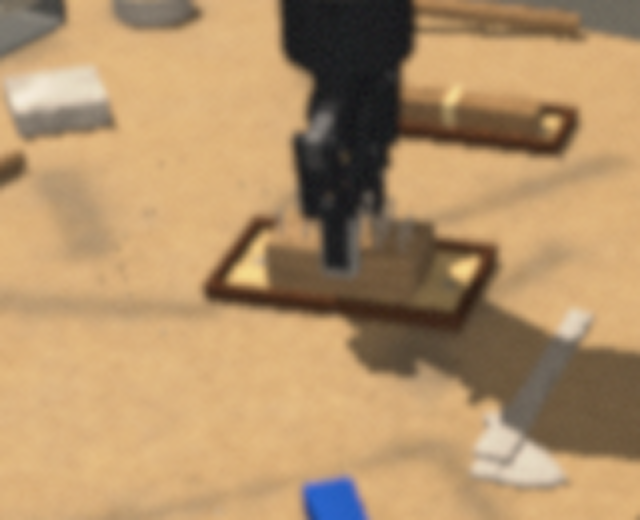

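The block is seated in the tray: contact came 3.9 mm above the pick height, and the floor is 4 mm. I'll release, back off and check.

```bash
python3 - <<'E'
from h import *; import json
p=list(robot.current_tool_pos())
fingers.gripper_to(.9)
robot.line_to([p[0],p[1],.18],velocity=.1)
robot.move_to([.45,.35,.25],[180,0,-140]); robot.pause(.3); st('away')
im=vision.grab_frame('top'); i2=vision.grab_frame('scene')
f=lambda i:cv2.resize(i[:,:,::-1],(400,300),interpolation=cv2.INTER_CUBIC)
cv2.imwrite('pics/fin.png',np.hstack([f(im[150:270,250:410]),f(i2[150:270,210:370])]))
E
```

```text
away t 22.3 tcp [0.4506 0.349  0.2499] gap 0.903 F [0.8 0.8 0.7] grip 0.0
```

View pics/fin.png

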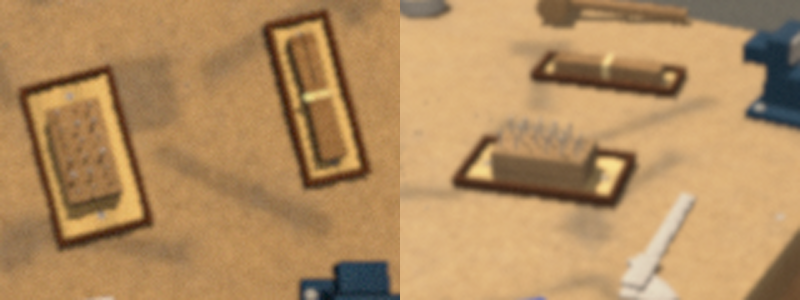

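Both pieces lie flat inside their trays: the block at (85,155) and the clamp at (317,97) in the left panel. I'm handing the job in.

```bash
python3 -c "
from station import workorder
print(workorder.close_job())"
```

```text
the job is handed in; nothing more can be done
None
```

The ring clamp lies flat in the narrow tray and the burr block stands upright and lengthways in the wide tray; the job was handed in at about 22 s on the robot's clock.

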